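# Vent the gauge comparator and zero its blue reference module

## Robot

A 6-joint arm with a two-finger parallel gripper is mounted at the origin on the work surface. World frame = base frame: x ahead of the robot, y to its left, z up, the work surface at z = 0. Lengths are in m, angles in rad, forces in N, time in s.
With the tool pointing down it reaches from about 0.275 to 1 m from the base axis. Payload 8.4 kg.
Tool frame: the origin (TCP) lies on the centre line of the jaws, within the pads' length; the fingertips stand 17 mm ahead of it and the grasp point (between the pads) lies 2 mm behind it (bot.tcp_to_tips is the y of the fingertips in the tool frame, in m); y points along the fingers, z is the direction in which the jaws open and shut, and the axes are right-handed (so a half turn about y gives the same grasp; the last joint's range is limited). The gripper opens to 85 mm and grips with 20 to 120 N. Pads are 22 mm wide; open, the fingers measure 114 mm over their backs; the gripper's body (76 mm by 85 mm) begins 54 mm behind the grasp point. The pads swing forward as they close: fully open they stand 13 mm farther back than shut.
Start: joints at [-1.329, 0.353, 1.633, -0, 1.155, -0.002], TCP at [0.151, -0.607, 0.248] pointing down, gripper open.
Joint ranges: [-2.63, 2.63], [-0.92, 2.1], [0.06, 2.66], [-1.3, 4.44], [0, 2.69], [-3.02, 3.02]. Speed limits (rad/s): [2.22, 2.22, 2.79, 3.14, 3.14, 3.14].

## Interface

Orientations are given as a unit quaternion [x, y, z, w].
In Python, from workcell import bot, hand, kinematics, get_obs, vision, hand_in gives the robot as it stands. The module is installed in compiled form; this text tells all that it offers. Calls block until the motion is done:
- bot.reach(position, orientation): joint-space move of the TCP to a pose.
- bot.servo_line(position, ori=None, velocity=0.15): straight line of the TCP; ori=None keeps the orientation; velocity is the mean speed in m/s.
- bot.goto_joints(angles): joint-space move.
- hand.move_gripper(opening, strength=None): finger opening in m; strength is the grip in N (None keeps the last); returns when the fingers have stopped.
- bot.dwell(seconds).
- kinematics.solve_ik(position, orientation): joint angles nearest the present ones, or None.
- get_obs(): the state.
- vision.read_camera(name): name is "side" or "top"; returns a dict with "frame" (480x640x3 uint8, red, green, blue), "intrinsics" (3x3 intrinsics, pixels), "view" (4x4, takes a point from world to camera coordinates). Camera axes: x right, y down, z forward; pixel columns grow to the right and rows downward; lengths in m; the calibration is good to about 2 mm. A picture is of the moment at which its call begins. There is no depth.
A pose or a line that the arm cannot do raises bot.IKError and nothing moves.
- hand_in(): hands the job in, once; it reports no verdict.
The state is a dict: "time_s": time; "joint_pos": joint angles; "joint_vel": joint speeds; "joint_efforts": joint torques, N m; "position": TCP position; "orientation": TCP orientation; "wrist_force": force on the tool from outside, world axes, zero at the start; "ft_torque": the same for the moment, N m; "gripper_width": finger opening in m.
Only numpy, scipy, OpenCV 4.12 (cv2) and the standard library are available. Lean on these libraries where they do the work, as an engineer would, in place of code of your own. Each camera call takes 0.05 s, during which the arm holds its last target.

## Task

Zero the blue-ringed reference module on the gauge comparator: first push the yellow vent lever round clockwise to its open stop, so that it points to the front, then reach a fingertip into the blue-ringed well, press the sunken white key fully down without leaning hard on it, keep it down for a good second, and let it spring back. Leave the vent open. Only push and press: nothing is picked up, the red-ringed module's key is not pressed, and the modules and loose things stay where they are.

Things in the scene. Friction and masses are not known exactly. Their poses are not given: they have to be found in the camera images.
- comparator: gauge comparator, dark blue, fixed: 280 mm deep (x), 400 wide (y), level metal deck 96 mm above the bench; origin: centre of its underside, x to its rear, y to its left. On the deck: vent valve at the right, two modules left of it (faces 151 mm above the bench), fittings along the rear up to 168 mm, dial gauge at the left rear corner up to 248 mm. Star handle out of its left side
- vent_lever (a joint): angle in rad of the vent valve's lever: 0 = shut (lever crosswise, pointing to the comparator's right, its -y), 1.571 = fully open, at its stop (lever pointing to the comparator's front, its -x). It opens clockwise seen from above; starts at 0 to 0.5; stays where it is left (friction 0.22 N m, about 3 N at the grip point)
- vent_pivot (a point): the lever's vertical turning axis, at the lever's mid-height, 160 mm above the bench
- vent_grip (a point): point on the middle of the yellow lever's cross-section, 70 mm out from the turning axis, 160 mm above the bench. The yellow sleeve is 12 mm wide and 12 mm tall and runs from 20 to 95 mm out; at least 35 mm of air below it, free all round its sweep from 45 mm out
- blue_key (a joint): travel in m of the blue module's zero key: 0 = up, 0.005 = fully down (about 5 N); springs back when let go
- blue_key_top (a point): centre of the top face of the blue module's zero key: white, 22 mm across, 21 mm below the module's face; moves down with the key
- blue_well (a point): centre of the mouth of the blue module's well, level with the module's face, 151 mm above the bench: a round vertical well 48 mm across and 32 mm deep, circled by a blue ring; the key stands in the middle of its floor
- red_key (a joint): travel in m of the red module's zero key: 0 = up, 0.005 = fully down
- red_well (a point): the same point of the red module, whose well is circled by a red ring; not to be pressed
- blue_module: the blue-ringed reference module: cream box 130 mm deep, 76 mm wide, 55 mm tall, 0.5 to 0.85 kg, standing loose in a bay with 5 mm rails on the deck; the two modules may be in either bay, 90 mm apart. Display on its face behind the well. Origin: centre of its underside; the well is 25 mm forward of it
- red_module: the red-ringed reference module, same shape, in the other bay
- adapter: brass threaded adapter, 31 mm across, 46 mm tall, standing loose on the comparator's deck at its right rear corner; origin: centre of its underside
- plug: steel blanking plug, 30 mm across, 32 mm tall, standing loose on the deck behind the modules; origin: centre of its underside
- test_gauge: dial gauge waiting for test, 100 mm across and 34 mm thick, lying loose face up on the bench to the comparator's right; origin: centre of its underside
- tape_roll: roll of white thread tape, 54 mm across, 14 mm tall, loose on the bench; origin: centre of its underside
- wrench: steel wrench 180 mm long lying loose on the bench in front of the comparator; origin: underside at mid-length
- oil_bottle: clear oil bottle with red cap, 50 mm across, 130 mm tall, loose on the bench to the comparator's left; origin: centre of its underside
- screwdriver: screwdriver 160 mm long lying loose on the bench to the comparator's left; origin: underside at mid-length

How it is judged:
By the outcome, as a careful person would: the job done as asked, in the order asked, and still so for the second after the job is handed in, with the robot touching nothing.
It also fails if it takes over 48 s, if anything falls off the work surface, if the arm or the gripper's body presses on something with over 40 N, if the wrist force passes 120 N, or if a joint passes its speed limit or range.

## Working session

There is one attempt and no reset: what is moved stays moved. The work goes in short steps, each a Python script; the robot and the scene stay as the last script left them, time stands still between calls to the robot, and variables do not carry over. Pictures are saved under pics/ and viewed, and the job is handed in when it is done.

```bash
mkdir -p pics
python3 - <<'E'
from workcell import bot, hand, kinematics, get_obs, vision
import cv2,numpy as np
for n in("top","side"):
    d=vision.read_camera(n); cv2.imwrite(f"pics/{n}0.png",d["frame"][:,:,::-1]); print(n,d["intrinsics"].tolist(),np.round(d["view"],4).tolist())
o=get_obs();print(o["time_s"],o["position"],o["orientation"],o["gripper_width"],bot.tcp_to_tips,o["wrist_force"])
E
```

```text
top [[593.6548197356957, 0.0, 319.8977173377695], [0.0, 593.6548197356957, 245.32988755841185], [0.0, 0.0, 1.0]] [[-0.0247, -0.9997, 0.0068, 0.0504], [-0.9887, 0.0234, -0.1483, 0.5519], [0.1481, -0.0104, -0.9889, 1.413], [0.0, 0.0, 0.0, 1.0]]
side [[479.7699435758709, 0.0, 317.9780678614369], [0.0, 479.7699435758709, 237.06231544645408], [0.0, 0.0, 1.0]] [[0.9642, -0.2646, -0.0168, -0.5015], [-0.1488, -0.4874, -0.8604, 0.2323], [0.2195, 0.8321, -0.5093, 0.8337], [0.0, 0.0, 0.0, 1.0]]
0.1 [ 0.15077258 -0.60611576  0.24760994] [-0.08603144  0.70231862 -0.70140092  0.08592959] 0.08536863980311174 0.017 [ 0.05279907  0.17488352 -0.4764065 ]
```

View pics/top0.png

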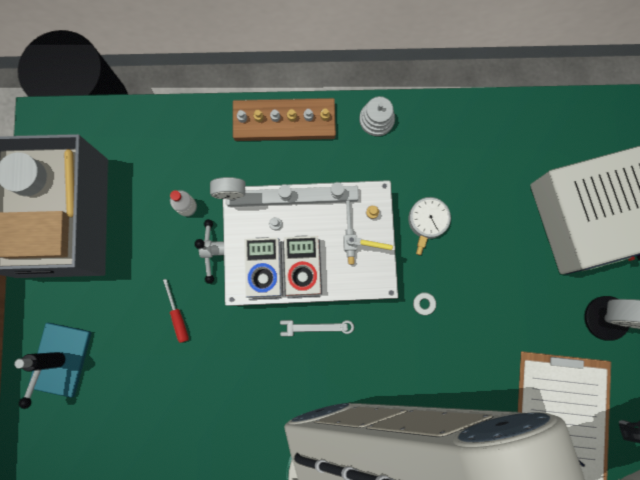

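View pics/side0.png

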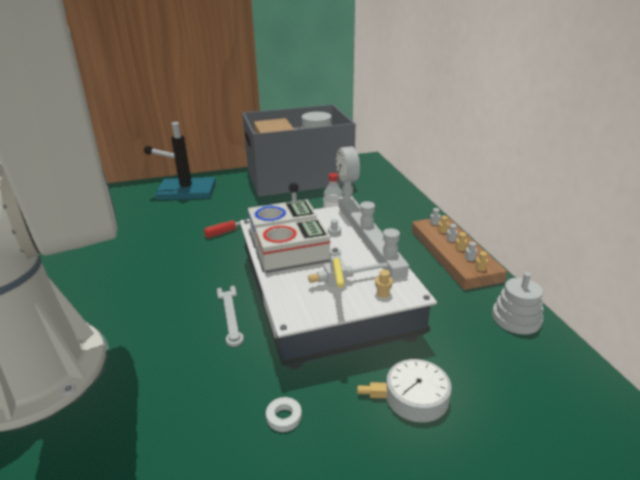

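The top view shows the blue ring near (263,278), the red ring near (302,276), the yellow lever from (360,242) to (393,247) and the valve pivot near (351,242). The side view shows the same layout, with blue at (270,213). Next I'll measure these.

```bash
cat > h.py <<'E'
from workcell import bot, hand, kinematics, get_obs, vision
import cv2,numpy as np
def ray(d,uv,z):
    K=np.array(d["intrinsics"]);V=np.array(d["view"]);R=V[:3,:3];t=V[:3,3]
    c=-R.T@t; r=R.T@np.linalg.solve(K,[uv[0],uv[1],1]); return c+r*(z-c[2])/r[2]
def mask(d,lo,hi):
    return cv2.inRange(cv2.cvtColor(d["frame"],cv2.COLOR_RGB2HSV),lo,hi)
def comps(m,amin=20):
    n,l,s,c=cv2.connectedComponentsWithStats(m); return [(s[i],c[i],l==i) for i in range(1,n) if s[i][4]>=amin]
E
python3 - <<'E'
from h import *
for n in("top","side"):
    d=vision.read_camera(n)
    for nm,lo,hi,z in(("blue",(108,120,60),(128,255,255),.151),("red",(0,150,80),(6,255,255),.151),("yellow",(22,120,100),(32,255,255),.160)):
        for s,c,m in comps(mask(d,lo,hi)):
            cs,_=cv2.findContours(m.astype(np.uint8),cv2.RETR_EXTERNAL,cv2.CHAIN_APPROX_NONE)
            k=cs[0]; el=cv2.fitEllipse(k)
            r=cv2.minAreaRect(k); 
            print(n,nm,s.tolist(),"ell",np.round(el[0],1),np.round(el[1],1),ray(d,el[0],z).round(4))
            if nm=="yellow":
                b=cv2.boxPoints(r); print([ray(d,p,z).round(4).tolist() for p in b]); ys,xs=np.nonzero(m); p=np.array([ray(d,q,z)[:2] for q in zip(xs,ys)]); mu=p.mean(0);u=np.linalg.svd(p-mu,full_matrices=False)[2][0]; t=(p-mu)@u; print(mu,u,t.min(),t.max())
    b=d["frame"][:,:,::-1]
    cr=b[170:320,215:415] if n=="top" else b[180:340,225:445]
    cv2.imwrite(f"pics/{n}_z.png",cv2.resize(cr,None,fx=3.6,fy=3.6,interpolation=cv2.INTER_CUBIC))
# deck outline
d=vision.read_camera("top")
for uv in [(223,188),(391,181),(397,299),(225,305)]: print("deck",ray(d,uv,.096).round(3))
E
```

```text
top blue [248, 263, 29, 29, 253] ell [261.9 277.3] [27.6 27.9] [0.4671 0.17   0.151 ]
top red [171, 191, 10, 10, 74] ell [175.5 195.3] [8.2 9.8] [0.66   0.3655 0.151 ]
top red [289, 262, 27, 28, 181] ell [302.1 275.5] [26.6 27.3] [0.469  0.0798 0.151 ]
top red [170, 309, 18, 33, 324] ell [178.8 325.7] [10.2 39.4] [0.364  0.3549 0.151 ]
top yellow [361, 240, 31, 10, 139] ell [376.4 244.5] [ 4.1 40. ] [ 0.5339 -0.0887  0.16  ]
[[0.5362, -0.053, 0.16], [0.5462, -0.0552, 0.16], [0.532, -0.1228, 0.16], [0.5221, -0.1206, 0.16]]
[ 0.53407677 -0.0880921 ] [0.20566331 0.97862281] -0.03430453915619189 0.03473045114681136
side blue [255, 209, 13, 11, 29] ell [274.7 212.4] [13.8 37.6] [0.4757 0.1707 0.151 ]
side blue [277, 208, 8, 11, 24] ell [238.4 212.1] [21.1 90.4] [0.4029 0.1945 0.151 ]
side red [330, 174, 7, 6, 35] ell [332.8 176.4] [5.3 6.4] [0.646  0.3138 0.151 ]
side red [205, 221, 30, 16, 248] ell [218.4 228.9] [ 8.5 36.2] [0.3558 0.1347 0.151 ]
side yellow [334, 260, 9, 26, 120] ell [338.2 273.3] [ 4.5 32. ] [ 0.5325 -0.0912  0.16  ]
[[0.5356, -0.0518, 0.16], [0.5445, -0.0513, 0.16], [0.5304, -0.1229, 0.16], [0.5223, -0.1232, 0.16]]
[ 0.53299934 -0.08844713] [-0.1934346  -0.98111317] -0.037346148715556214 0.03545069553006684
deck [0.689 0.265 0.096]
deck [ 0.696 -0.137  0.096]
deck [ 0.414 -0.139  0.096]
deck [0.41  0.261 0.096]
```

View pics/top_z.png

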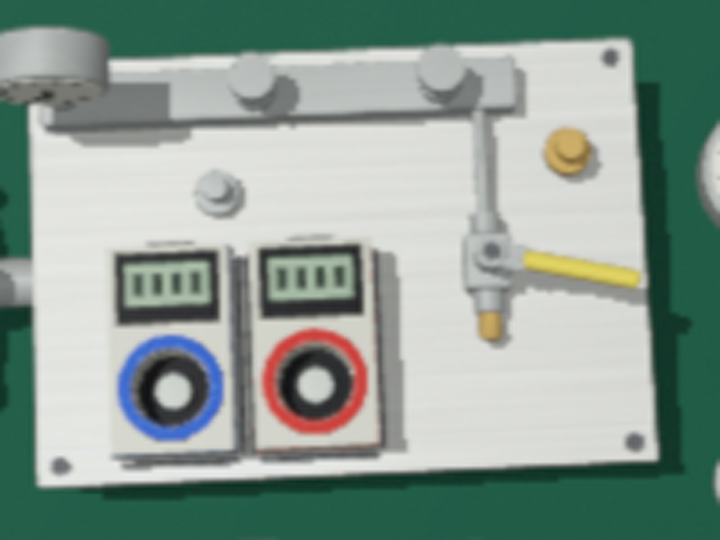

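View pics/side_z.png

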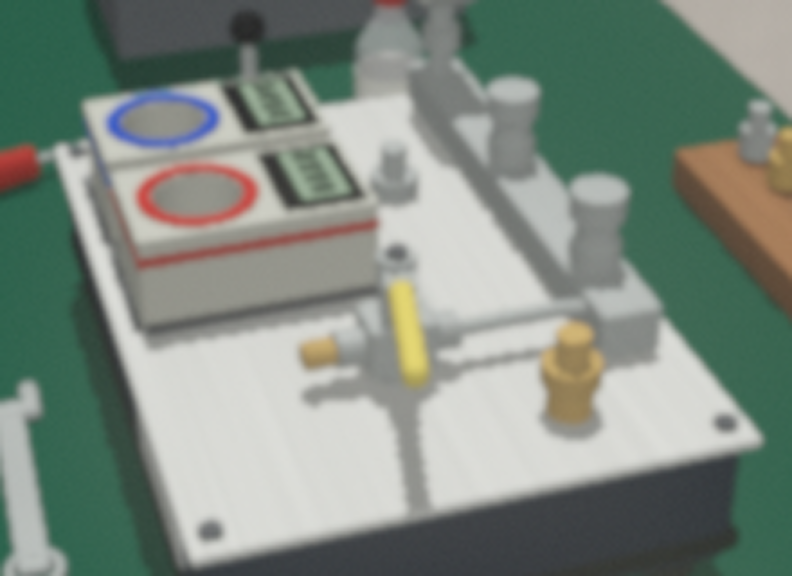

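```bash
cat >> h.py <<'E'
from scipy.spatial.transform import Rotation as Ro
YAW=0.017; PIV=np.array([0.545,-0.032])
def quat(phi):
    c,s=np.cos(phi),np.sin(phi)
    return Ro.from_matrix(np.array([[s,-c,0],[0,0,-1],[c,s,0]]).T).as_quat()
def ldir(th):  # lever direction at opening angle th
    a=YAW-np.pi/2-th; return np.array([np.cos(a),np.sin(a)]),a
def push_pose(th,off,z,r=0.07,flip=0.0):
    d,a=ldir(th); t=np.array([d[1],-d[0]])  # clockwise tangent
    p=PIV+r*d-t*off; return np.array([*p,z]),quat(a+flip)
E
python3 - <<'E'
from h import *
d=vision.read_camera("top"); print("pivot from cap",ray(d,(351.4,239.4),.172), "adapter",ray(d,(372,212),.12))
print(ldir(0.22))
for f in(0,np.pi):
  for th in(0.22,0.9,1.57):
    p,q=push_pose(th,.03,.157,flip=f); j=kinematics.solve_ik(p,q); print(f,th,p.round(3),None if j is None else np.round(j,2))
for phi in (-np.pi/2,0,np.pi/2,np.pi):
    j=kinematics.solve_ik([.468,.17,.15],quat(phi)); print(phi,None if j is None else np.round(j,2))
E
```

```text
pivot from cap [ 0.54501448 -0.03217006  0.172     ] adapter [ 0.61690909 -0.08575821  0.12      ]
(array([-0.20160863, -0.97946616]), -1.7737963267948966)
0 0.22 [ 0.56  -0.107  0.157] [-0.19  0.37  1.83 -0.    0.94  1.58]
0 0.9 [ 0.51  -0.1    0.157] [-0.2   0.3   1.94 -0.    0.9   2.26]
0 1.57 [ 0.476 -0.063  0.157] [-0.14  0.25  2.02 -0.    0.87  2.99]
3.141592653589793 0.22 [ 0.56  -0.107  0.157] [-0.19  0.37  1.83 -0.    0.94 -1.56]
3.141592653589793 0.9 [ 0.51  -0.1    0.157] [-0.2   0.3   1.94 -0.    0.9  -0.88]
3.141592653589793 1.57 [ 0.476 -0.063  0.157] [-0.14  0.25  2.02 -0.    0.87 -0.15]
-1.5707963267948966 [ 0.35  0.28  1.99 -0.    0.87  1.92]
0 [ 0.35  0.28  1.99 -0.    0.87  0.35]
1.5707963267948966 [ 0.35  0.28  1.99 -0.    0.87 -1.23]
3.141592653589793 [ 0.35  0.28  1.99 -0.    0.87 -2.8 ]
```

Run:
```python
from h import *
hand.move_gripper(0.0,20)
p,q=push_pose(0.22,.033,.25,flip=np.pi)
bot.reach(p,q)
p[2]=.157; bot.servo_line(p,velocity=.12)
o=get_obs(); print(o["time_s"],o["position"],o["gripper_width"],o["wrist_force"])
for n in("top","side"):
    b=vision.read_camera(n)["frame"][:,:,::-1]
    cr=b[170:320,215:415] if n=="top" else b[180:340,225:445]
    cv2.imwrite(f"pics/{n}_1.png",cv2.resize(cr,None,fx=3.6,fy=3.6,interpolation=cv2.INTER_CUBIC))
```

```text
4.3 [ 0.56371015 -0.10737807  0.15762567] -0.0002852506252833863 [ 0.26037241 -0.26109216 -0.31035559]
```

View pics/side_1.png

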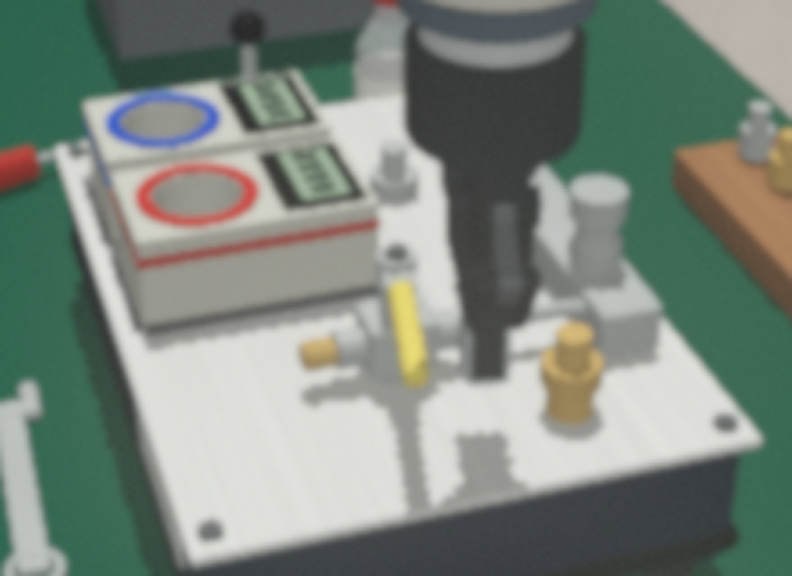

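The side view shows the closed fingers standing behind the lever at crop (488,350). They are clear of both the lever and the adapter, so I'll push round the arc.

Run:
```python
from h import *
Z=.157
p,q=push_pose(0.22,.017,Z,flip=np.pi); bot.servo_line(p,q,velocity=.06)
f0=get_obs()["wrist_force"]; print(f0)
for th in np.arange(.34,1.47,.12):
    p,q=push_pose(th,.017,Z,flip=np.pi); bot.servo_line(p,q,velocity=.08)
    f=get_obs()["wrist_force"]; print(round(th,2),f.round(1))
    if np.linalg.norm(f)>15: break
else:
  for th in np.arange(1.44,1.66,.015):
    p,q=push_pose(th,.017,Z,flip=np.pi); bot.servo_line(p,q,velocity=.03)
    f=get_obs()["wrist_force"]; print(round(th,3),f.round(1))
    if f[1]<-9: break
print(get_obs()["time_s"],get_obs()["position"])
d=vision.read_camera("top"); cv2.imwrite("pics/t2.png",cv2.resize(d["frame"][170:320,215:415,::-1],None,fx=3.6,fy=3.6,interpolation=cv2.INTER_CUBIC))
```

```text
[-0.13356682 -0.47621038 -0.62117345]
0.34 [-0.4 -0.5 -0.1]
0.46 [-0.2 -0.  -0. ]
0.58 [-0.4  0.1  0.3]
0.7 [-0.7 -0.7 -0.3]
0.82 [ 0.8 -0.2  0.1]
0.94 [-0.4 -0.1  1.1]
1.06 [1.2 0.4 0.3]
1.18 [-1.1 -0.1  0.5]
1.3 [ 0.2 -1.1  0.2]
1.42 [ 0.1  0.7 -0.3]
1.44 [ 1.2 -2.2 -1. ]
1.455 [-0.3 -2.9 -0.6]
1.47 [ 1.6 -2.7 -1. ]
1.485 [ 1.3 -2.4 -0.2]
1.5 [ 1.8 -2.8 -1. ]
1.515 [ 2.2 -2.5  0.6]
1.53 [ 2.4 -1.8  0.5]
1.545 [ 2.1 -2.7  0.6]
1.56 [ 2.  -6.4  1. ]
1.575 [  3.3 -13.3   0.3]
9.9833 [ 0.47543499 -0.05126529  0.15708895]
```

The force held at about 3 N while sliding, then rose to 13 N at about 1.57, so the lever is at its stop. I'll back off and look.

Run:
```python
from h import *
o=get_obs();p=o["position"].copy(); p[1]-=.03; bot.servo_line(p,velocity=.08); p[2]=.25; bot.servo_line(p,velocity=.2)
q=quat(YAW)
bot.reach([.467,.17,.25],q)
p,_=[.467,.17,.185],0
o=get_obs(); print(o["time_s"],o["position"],o["wrist_force"])
for n in("top","side"):
    d=vision.read_camera(n); b=d["frame"][:,:,::-1]
    for s,c,m in comps(mask(d,(22,120,100),(32,255,255))):
        ys,xs=np.nonzero(m); P=np.array([ray(d,k,.16)[:2] for k in zip(xs,ys)]); mu=P.mean(0);u=np.linalg.svd(P-mu,full_matrices=False)[2][0]; print(n,s[4],mu,u)
    cr=b[170:320,215:415] if n=="top" else b[160:320,205:425]
    cv2.imwrite(f"pics/{n}_3.png",cv2.resize(cr,None,fx=3.6,fy=3.6,interpolation=cv2.INTER_CUBIC))
```

```text
12.1833 [0.46684892 0.16920297 0.24933114] [-0.22244119 -0.31556226  0.2994279 ]
top 150 [ 0.48949228 -0.03260861] [-0.99983797 -0.01800091]
side 202 [ 0.48589676 -0.03252801] [-0.99908289 -0.04281803]
```

View pics/side_3.png

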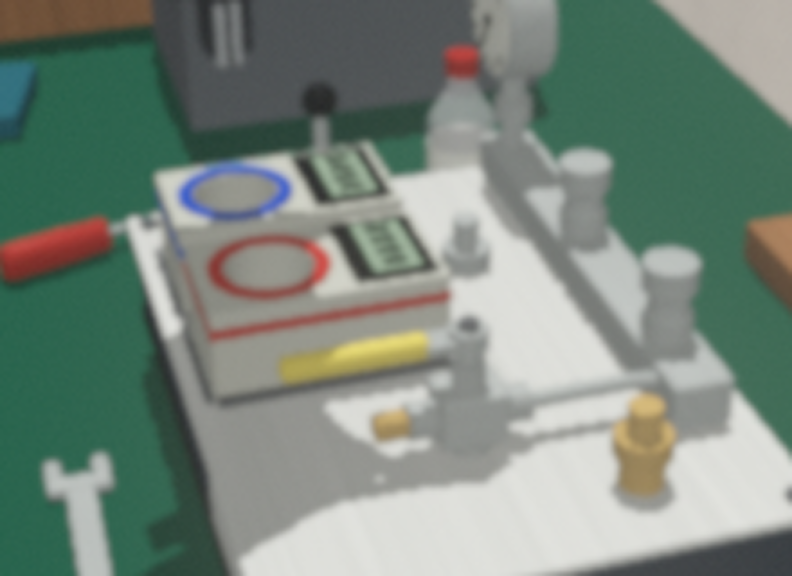

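View pics/top_3.png

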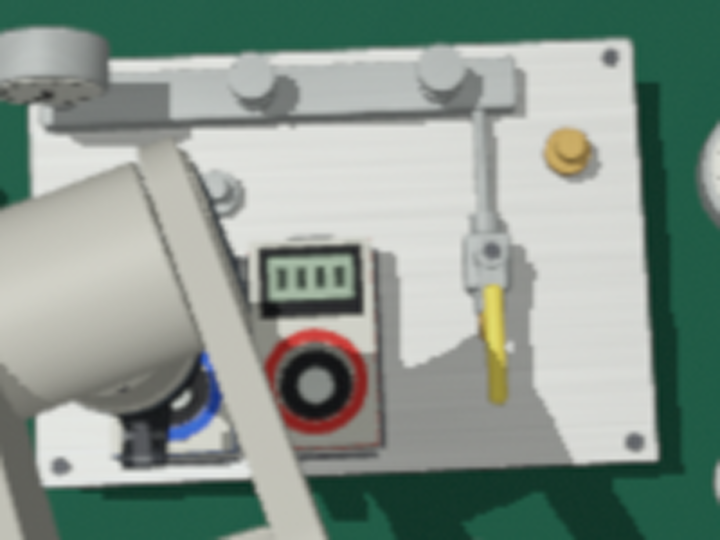

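Run:
```python
from h import *
for n in("top","side"):
    d=vision.read_camera(n); b=d["frame"][:,:,::-1].copy()
    V=np.array(d["view"]);K=np.array(d["intrinsics"])
    for P in([.467,.17,.232],[.467,.17,.151]):
        c=K@(V[:3,:3]@P+V[:3,3]); print(n,c[:2]/c[2])
    print(np.abs(V).sum())
    cv2.imwrite(f"pics/{n}_4.png",b)
a=cv2.imread("pics/top_4.png");b=cv2.imread("pics/side_4.png");cv2.imwrite("pics/both4.png",cv2.resize(np.hstack([a,b])[:, :],(800,300)))
```

```text
top [258.43931939 273.67996299]
top [261.89033884 277.33011622]
6.354265839035896
side [267.9400229  177.23810719]
side [270.6554285 213.1145919]
6.870675512369639
```

View pics/side_4.png

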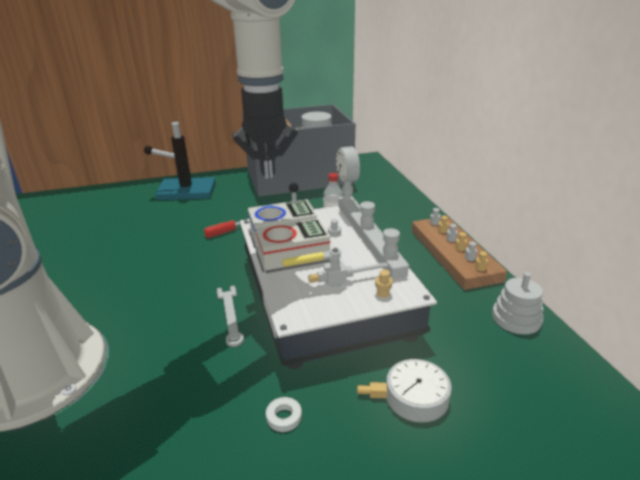

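View pics/top_4.png

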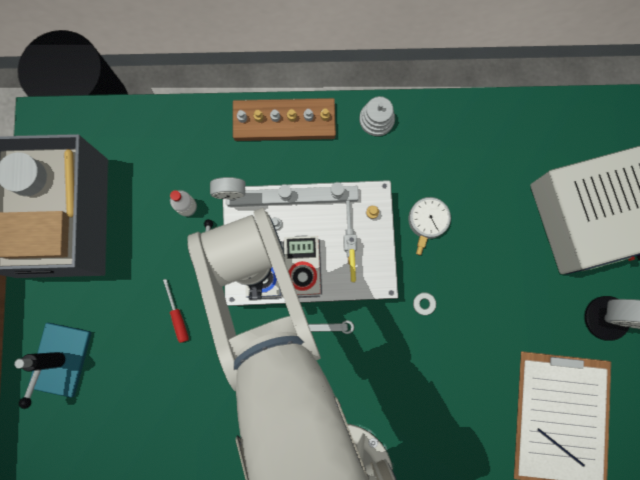

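The side view shows the closed fingertips right above the blue well, at (268,177) as predicted. The lever points to the front and its axis matches the comparator's. Next is the press.

Run:
```python
from h import *
x,y=.4672,.1700
bot.servo_line([x,y,.156],quat(YAW),velocity=.1)
def fz():
    a=[]
    for _ in range(4):
        a.append(get_obs()["wrist_force"]); bot.dwell(.03)
    return np.mean(a,0)
b=fz(); print(get_obs()["time_s"],get_obs()["position"],b.round(2))
z=.150; hist=[];prev=0
while z>.1365:
    bot.servo_line([x,y,z],velocity=.03); f=fz()-b; print(round(z,4),get_obs()["position"].round(4),f.round(2))
    if f[2]>9 or np.hypot(f[0],f[1])>8: break
    z-=.0005 if f[2]>.8 or z<.148 else .001
bot.dwell(1.4); f=fz()-b; print("hold end",f.round(2),get_obs()["position"].round(4),get_obs()["time_s"])
d=vision.read_camera("side"); cv2.imwrite("pics/s5.png",d["frame"][:,:,::-1])
```

```text
13.6083 [0.46759763 0.17014131 0.15661808] [-0.13 -0.11  0.1 ]
0.15 [0.4672 0.17   0.15  ] [ 0.47 -0.08  0.27]
0.149 [0.4672 0.17   0.149 ] [-0.37 -0.35 -0.2 ]
0.148 [0.4672 0.17   0.148 ] [0.5  0.36 0.11]
0.147 [0.4673 0.17   0.1471] [-0.    0.44  0.55]
0.1465 [0.4673 0.1701 0.1466] [0.87 0.42 1.15]
0.146 [0.4673 0.17   0.146 ] [1.15 0.16 2.12]
0.1455 [0.4673 0.17   0.1455] [1.2  0.51 2.2 ]
0.145 [0.4673 0.17   0.1451] [1.64 0.91 2.69]
0.1445 [0.4673 0.17   0.1446] [1.88 0.4  3.37]
0.144 [0.4673 0.17   0.1441] [1.89 1.1  3.32]
0.1435 [0.4673 0.17   0.1435] [2.42 0.76 3.36]
0.143 [0.4673 0.17   0.143 ] [2.74 1.15 4.68]
0.1425 [0.4673 0.1701 0.1425] [2.96 1.31 4.11]
0.142 [0.4673 0.17   0.1421] [2.71 1.44 5.54]
0.1415 [0.4673 0.17   0.1419] [ 1.19  0.77 10.62]
hold end [ 0.91  0.48 10.87] [0.4673 0.17   0.142 ] 20.9917
```

Contact came at 0.147. The spring then ramped to 5.5 N over 5 mm and met a hard stop, and I held there at about 11 N for more than 1.4 s. Now I'll release and retreat.

Run:
```python
from h import *
bot.servo_line([.4672,.17,.15],velocity=.03); bot.servo_line([.4672,.17,.26],velocity=.12)
bot.reach([.30,-.35,.30],quat(YAW)) if kinematics.solve_ik([.30,-.35,.30],quat(YAW)) is not None else print("noik")
o=get_obs(); print(o["time_s"],o["wrist_force"])
for n in("top","side"):
    d=vision.read_camera(n); b=d["frame"][:,:,::-1]
    for nm,lo,hi,z in(("blue",(108,120,60),(128,255,255),.151),("red",(0,150,80),(6,255,255),.151),("yellow",(22,120,100),(32,255,255),.160)):
        for s,c,m in comps(mask(d,lo,hi)):
            ys,xs=np.nonzero(m); P=np.array([ray(d,k,z)[:2] for k in zip(xs,ys)]); mu=P.mean(0);u=np.linalg.svd(P-mu,full_matrices=False)[2][0]
            k=cv2.findContours(m.astype(np.uint8),0,1)[0][0]; e=cv2.fitEllipse(k)[0]; print(n,nm,s.tolist(),ray(d,e,z).round(4),u.round(3) if nm=="yellow" else "")
    cv2.imwrite(f"pics/{n}_6.png",b)
b=cv2.imread("pics/top_6.png")[170:320,215:415]; a=cv2.imread("pics/top0.png")[170:320,215:415]
cv2.imwrite("pics/cmp.png",cv2.resize(np.hstack([a,b]),None,fx=2,fy=2,interpolation=cv2.INTER_CUBIC))
```

```text
24.5167 [-0.35337558  0.45008389 -0.39831224]
top blue [248, 263, 29, 29, 247] [0.4671 0.1701 0.151 ] 
top red [171, 191, 10, 10, 73] [0.6598 0.3656 0.151 ] 
top red [289, 262, 27, 28, 177] [0.469  0.0798 0.151 ] 
top red [170, 309, 18, 33, 327] [0.3637 0.3547 0.151 ] 
top yellow [421, 238, 6, 12, 29] [ 0.5376 -0.1943  0.16  ] [-0.991  0.136]
top yellow [349, 250, 6, 31, 136] [ 0.4934 -0.0324  0.16  ] [-1.    -0.022]
side blue [278, 209, 7, 9, 21] [0.475  0.1705 0.151 ] 
side blue [255, 210, 12, 10, 28] [0.4891 0.1685 0.151 ] 
side red [330, 174, 7, 6, 35] [0.6465 0.3143 0.151 ] 
side red [212, 221, 23, 14, 187] [0.3636 0.137  0.151 ] 
side yellow [284, 254, 38, 11, 195] [ 0.4839 -0.0324  0.16  ] [-0.999 -0.037]
```

View pics/cmp.png

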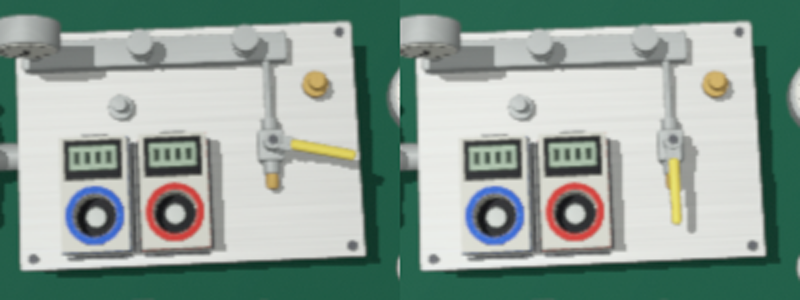

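View pics/side_6.png

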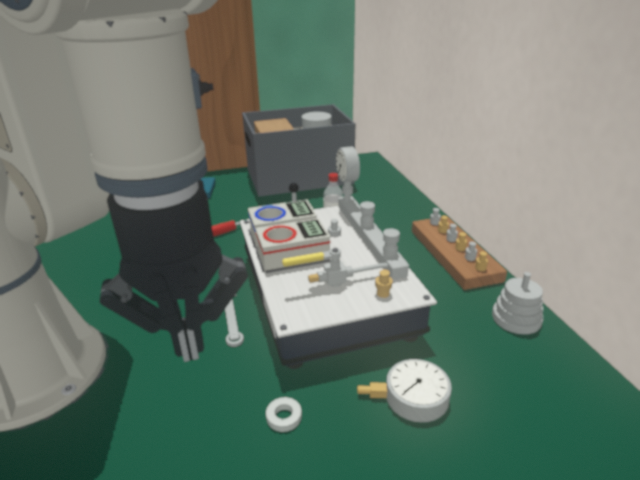

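In the before/after view the lever points to the front, the modules, plug and adapter haven't moved, and the blue key is up. The arm is clear of everything, so I'm handing in.

```bash
python3 -c "
from workcell import hand_in; hand_in()"
```

```text
the job is handed in; nothing more can be done
```

The blue-ringed module's key has been pressed and released, the vent is open, and the job was handed in at about 24.5 s of the 48 s allowed.

- **Vent lever:** I pushed it clockwise with the closed fingers. It took about 3 N while sliding and rose to 13 N at about 1.57 rad, where it met its stop. The last top view shows it pointing to the front, within about 0.005 rad of the comparator's axis.
- **Blue key:** contact came at the expected height, and the force climbed to about 5.5 N over 5 mm before a hard stop. I held it there at about 11 N for about 1.5 s, then released it and withdrew straight up.
- **Last checks:**
  - Both rings are within 0.1 mm of where they started in the top view.
  - The plug and adapter look unmoved in the before/after pictures, and nothing looks disturbed on the bench in the last side view.
  - The wrist force is back to zero within noise.
  - The red key was never touched.
- **Disagreement:** the side camera put the lever's direction about 0.02 rad off the top camera's. I put this down to seeing the lever at a shallow angle, because the stop was also felt in the force. The key springing back was judged only from the top view.

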